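# Fit and lock the side stop of a tile cutter at the pencil line

### The arm

A 6-joint arm with a two-finger parallel gripper is mounted at the origin on the work surface. World frame = base frame: x ahead of the robot, y to its left, z up, the work surface at z = 0. Lengths are in m, angles in rad, forces in N, time in s.
With the tool pointing down it reaches from about 0.35 to 0.875 m from the base axis. Payload 15.5 kg.
Tool frame: the origin (TCP) lies at the very end of the fingers, on their centre line; the grasp point (between the pads) lies 19 mm behind it (env.grip_point_offset is the distance from the TCP to the grasp point, in m); z points along the fingers, y is the line along which they close (so a half turn about z gives the same grasp; the last joint's range is limited). The gripper opens to 85 mm and grips with 20 to 120 N. Pads are 22 mm wide; open, the fingers measure 114 mm over their backs; the gripper's body (76 mm by 85 mm) begins 54 mm behind the grasp point. The pads swing forward as they close: fully open they stand 13 mm farther back than shut.
Start: joints at [-1.359, 0.494, 1.345, -0, 1.302, -0.096], TCP at [0.189, -0.596, 0.231] pointing down, gripper open.
Joint ranges: [-2.91, 2.91], [-0.82, 2.16], [0.22, 2.67], [-1.22, 4.37], [0.12, 2.79], [-3.08, 3.08]. Speed limits (rad/s): [1.89, 1.89, 2.57, 3.01, 3.01, 3.01].

### API

Orientations are given as a unit quaternion [w, x, y, z].
In Python, from rig import read_state, viewer, hand_in, finder, env gives the robot as it stands.
- The arm moves only by the shell command python3 -m crank 'ROWS' [OPENING]. ROWS is rows parted by semicolons, their numbers by spaces, 1 to 5 of them, each of 6 numbers: dx, dy, dz in m, then a rotation vector rx, ry, rz in rad; each row is the pose to reach, as a shift and turn from the pose commanded when the command began, along the tool's axes at that moment; what a row does not reach only later rows make up. A row lasts 1/12 s, in which the tool goes at most 0.0417 m and 0.125 rad, less where a joint would pass 70% of its speed; a pose out of reach is approached as far as the arm can. OPENING is the finger opening in m, set as the command begins (- or left out keeps the last). The fingers move at their own pace and stop on an object; the grip force is fixed at half the most. Time passes only in rows, so rows that do not move let the fingers close. It prints the time, the measured TCP pose, the force, the opening and the grip force at its end.
- read_state(): the state, without advancing time (a new reading comes with each control period).
- viewer.capture(name): name is "scene" or "top" or "wrist"; returns (picture, depth): 420x560x3 uint8, blue, green, red; 420x560 float32, m along the optical axis (not along the pixel's ray), 0 where there is no reading.
- viewer.camera_model(name): a dict with "mtx" (3x3 intrinsics, pixels), "T" (4x4, takes a point from camera to world coordinates). Camera axes: x right, y up, looking along -z (the intrinsics and any distortion apply to the point x, -y, -z); pixel columns grow to the right and rows downward; lengths in m; the calibration is good to about 2 mm. A picture is of the moment at which its call begins: read the wrist's pose just before it. camera_model takes no time and is no camera call; for the wrist camera it gives the pose at the moment of the call.
- hand_in(): hands the job in; it is judged then, once.
Trained networks look in the newest picture that a camera, given by its name, has taken for a name from the list of things; names that differ only in an ending like _2 or _b are one class to them, and where a whole thing is asked for, a point or a joint stands for the part that bears it (a point fixed in the world has none). Each returns a list of dicts, best first, with "p" (0 to 1); they miss things now and then, are a little off and sometimes report something else, mostly with a low value. They report only what shows in the picture. A call takes as long as a camera call. They do not tell look-alikes from the thing itself.
- finder.search_frame(camera, thing): "at" ([x, y, z] in m, in the coordinates of the camera as it stood for that picture, good to about 4 mm: the middle of the surface that is visible of it).
- finder.pinpoint(camera, thing): "at" ([x, y, z] in m, in the coordinates of the camera as it stood for that picture, good to about 4 mm: a listed point, or the origin of a listed thing).
The state is a dict: "t": time; "joint_positions": joint angles; "joint_velocities": joint speeds; "joint_efforts": joint torques, N m; "position": TCP position; "ee_rot": TCP orientation; "contact_force": force on the tool from outside, world axes, zero at the start; "moment": the same for the moment, N m; "opening": finger opening in m; "grasp_force": force on a finger pad.
Only numpy, scipy, OpenCV 4.12 (cv2) and the standard library are available. Lean on these libraries where they do the work, as an engineer would, in place of code of your own. Each camera call takes 0.05 s, during which the arm holds its last target. There are 200 camera calls.

### The job

The red side stop of the tile cutter is lying on its face on the mat. Stand it on its slotted foot on the cutter's bed with its face towards the rail, slip the slot under the loose clamp washer round the stud, and slide it, square beside the blue back fence, until its face is in line with the pencil line on the tape; then turn the clamp knob clockwise until the stop is held fast. Leave the other things on the bench where they are.

Things in the scene. Friction and masses are not known exactly. Their poses are not given: they have to be found in the camera images.
- stop: Loose side stop, an L-shaped red steel angle, about 0.2 kg. Frame told as it stands in use: origin on the bottom edge of the face, midway; z up, +y out of the face, x along it. At the start it lies on its face on the mat: +y points down, the foot stands up 75 mm high, the foot's underside (-z) faces roughly the robot's right (world -y). It tips easily over its heel edge (the x axis) on to its foot
- stop_fin (a point): Middle of the top edge of the stop's upright fin, 36 mm above the underside of the foot; axes as the stop's. The fin is 66 mm long (x), 8 mm thick (y -8 to 0 of the stop) and its face has a bare aluminium skin
- stop_slot (a point): Middle of the open mouth of the slot at the back end of the stop's foot, on the underside, at y -75 of the stop. The foot is 66 mm wide, 6 mm thick (z 0 to 6); the slot is 12 mm wide and runs through it along y from here to y -21.5
- cutter: Fixed manual tile cutter, 400 mm long (x) and 260 mm wide (y -160 to 100). Origin underneath, on the scoring line, midway; z up, x along the rail away from the robot. Flat bed at z 22. Two blue rail posts at x -182 and 182, 60 mm wide, to z 98
- rail (a point): Middle of the steel rail, 16 mm thick, along the cutter's x, its axis 58 mm above the bed (z 80 of the cutter). The scoring carriage is parked on it at x -135 to -75, its handle reaching back to x -255 and up to z 145
- back_fence (a point): Top of the front side of the blue back fence, a bar across the bed (along the cutter's y, y -155 to 95), 16 mm thick (x 130 to 146 of the cutter) and 25 mm high above the bed, with a scale on top
- stud (a point): The foot of the fixed clamp stud, 8 mm thick, on the surface of the bed, at x 95, y -133, z 22 of the cutter; axes as the cutter's. With the slot centred on it the stop clears the back fence by 2 mm
- washer: Steel thrust washer of the clamp, 26 mm across, 3 mm thick, round the stud, with a 15 mm collar above it. Origin: centre of its underside, 9 mm above the bed with the knob at 0. It goes straight down 2.86 mm per rad of knob, so it meets the 6 mm foot at about 1.05 rad and presses on it beyond; it does not turn
- knob (a joint): Clamp knob, quarter-turn cam, stays at one height; rad, grows clockwise seen from above, 0 fully loose, end stop at 1.5; starts at 0 to 0.25. Firmly clamped from about 1.3. Stiff (0.15 N m, about 0.25 N m when clamping) and stays where it is left
- knob_grip (a point): On the knob's axis, 49 mm above the bed, at the middle of its black wing grip: a bar 30 mm long (x of this point), 10 mm thick (y) and 23 mm high (36 to 59 mm above the bed). The point turns with the knob; at joint value 0 its x is the cutter's x
- mark: Piece of light blue masking tape, 20 mm wide, on the back fence, with a dark pencil line across it. Origin: on the line on top of the fence; x and y are the cutter's axes, the line runs along x. The face of the stop is to stand at this y
- spray: Bystander: clear spray bottle with a white trigger head, 72 mm across, 219 mm high, standing; origin under its centre
- jar: Bystander: jar with a blue lid, 72 mm across, 85 mm high, standing; origin under its centre
- cup: Bystander: white cup with three pencils, 72 mm across, 90 mm high (pencils to 170), standing; origin under its centre
- nippers: Bystander: tile nippers with red handles, 172 mm long (x -94 to 78), 62 mm wide, 18 mm high, lying; origin under the middle
- strip1: Bystander: strip of teal tile, 110 (x) x 26 x 8 mm, lying on the cream non-slip mat, which is 2 mm thick and fixed; origin under its centre
- strip2: Bystander: strip of teal tile, 110 (x) x 26 x 8 mm, lying on the mat; origin under its centre
- strip3: Bystander: strip of teal tile, 110 (x) x 26 x 8 mm, lying on the mat; origin under its centre
- scorer: Bystander: yellow scoring pen with a steel tip, 140 mm long (x -70 to 70), 12 mm thick, lying; origin under the middle
Mind the look-alikes: they are no part of the job. Of the things shaped like the stop, the red one is meant.

How it is judged:
By the outcome, as a careful person would: the job done as asked, in the order asked, and still so for the second after the job is handed in, with the robot touching nothing.
It also fails if it takes over 64 s, if anything falls off the work surface, if the arm or the gripper's body presses on something with over 40 N, if the wrist force passes 120 N, or if a joint passes its speed limit or range.

## Working session

There is one attempt and no reset: what is moved stays moved. The work goes in short steps, Python scripts to look and compute and a shell command to move; the robot and the scene stay as the last step left them, time stands still between calls to the robot, and variables do not carry over. Pictures are saved under pics/ and viewed, at most 12 in all, crops included, and the job is handed in when it is done.

```bash
ls; mkdir -p pics
cat > h.py <<'E'
import numpy as np, cv2
from rig import read_state, viewer, hand_in, finder, env
from scipy.spatial.transform import Rotation as R
def cap(n,f=None):
    p,d=viewer.capture(n)
    if f: cv2.imwrite('pics/'+f,p)
    return p,d,viewer.camera_model(n)
def w(m,at): return (m["T"]@np.r_[at,1])[:3]
def px(m,d,u,v):
    K=m["mtx"];z=d[v,u];return w(m,[(u-K[0,2])/K[0,0]*z,-(v-K[1,2])/K[1,1]*z,-z])
def proj(m,P):
    c=np.linalg.inv(m["T"])@np.r_[P,1];K=m["mtx"];return K[0,2]+K[0,0]*c[0]/-c[2],K[1,2]+K[1,1]*-c[1]/-c[2]
def tcp():
    s=read_state();q=s["ee_rot"];return np.array(s["position"]),R.from_quat([q[1],q[2],q[3],q[0]])
def to(P,Rt=None):
    p,r=tcp();print("shift",r.inv().apply(np.array(P)-p).round(4), "rotv",(r.inv()*Rt).as_rotvec().round(4) if Rt is not None else "")
E
python3 - <<'E'
from h import *
np.set_printoptions(precision=4,suppress=True)
for c in ["scene","top"]:
    p,d,m=cap(c,c+"0.png"); print(c,m["mtx"].tolist(),m["T"].round(3).tolist())
    for t in ["stop","stop_fin","stop_slot","stud","knob_grip","mark","back_fence","rail","cutter","washer"]:
        print(t,[(w(m,o["at"]).round(4).tolist(),round(o["p"],2)) for o in finder.pinpoint(c,t)[:3]])
p,r=tcp();print(p,r.as_matrix())
E
```

```text
pics
scene [[509.37958814108606, 0.0, 272.9910637248893], [0.0, 509.37958814108606, 213.7918810655656], [0.0, 0.0, 1.0]] [[-0.269, -0.673, 0.689, 1.249], [0.963, -0.174, 0.207, 0.16], [-0.019, 0.719, 0.695, 0.876], [0.0, 0.0, 0.0, 1.0]]
stop [([0.2992, -0.4601, -0.0018], 0.87), ([0.2507, -0.4103, -0.0007], 0.81), ([0.1987, -0.3207, 0.0009], 0.79)]
stop_fin [([0.1722, -0.2946, 0.0031], 0.9), ([0.3267, -0.2578, 0.0041], 0.89), ([0.5624, -0.2113, 0.0111], 0.81)]
stop_slot [([0.2521, -0.4099, 0.0767], 0.94), ([0.2926, -0.2621, 0.0712], 0.91), ([0.5631, -0.2491, 0.0812], 0.77)]
stud [([0.6206, 0.0868, 0.024], 0.89)]
knob_grip [([0.6214, 0.0878, 0.0693], 0.73)]
mark [([0.666, 0.1353, 0.0462], 0.45)]
back_fence [([0.6694, 0.1819, 0.0453], 0.68), ([0.5623, -0.2506, 0.0773], 0.61), ([0.5628, -0.2451, 0.0013], 0.47)]
rail [([0.5473, 0.2358, 0.0841], 0.9), ([0.6682, 0.1371, 0.0466], 0.49)]
cutter []
washer [([0.621, 0.0873, 0.0292], 0.39)]
top [[402.2825328869911, 0.0, 279.1013982589747], [0.0, 402.2825328869911, 209.4904076046839], [0.0, 0.0, 1.0]] [[0.003, 0.991, -0.136, 0.339], [-1.0, 0.001, -0.01, -0.098], [-0.009, 0.136, 0.991, 1.067], [0.0, 0.0, 0.0, 1.0]]
stop [([0.5601, -0.245, 0.0008], 0.91), ([0.3065, -0.4681, -0.0016], 0.74), ([0.2941, -0.267, 0.0047], 0.62)]
stop_fin [([0.5641, -0.2127, 0.002], 0.81), ([0.3196, -0.4984, 0.0033], 0.71), ([0.3232, -0.2579, 0.0034], 0.66)]
stop_slot [([0.292, -0.2661, 0.0799], 0.91), ([0.5633, -0.2484, 0.0699], 0.67), ([0.3032, -0.4666, 0.0764], 0.52)]
stud [([0.617, 0.0837, 0.0214], 0.66)]
knob_grip [([0.6164, 0.0867, 0.0732], 0.44)]
mark [([0.6704, 0.136, 0.0469], 0.56)]
back_fence [([0.667, 0.1826, 0.0481], 0.57)]
rail [([0.5462, 0.23, 0.077], 0.94)]
cutter [([0.5418, 0.2339, -0.0009], 0.74)]
washer []
[ 0.1887 -0.5958  0.2313] [[ 0.9533  0.302  -0.    ]
 [ 0.302  -0.9533  0.0001]
 [-0.     -0.0001 -1.    ]]
```

View pics/scene0.png

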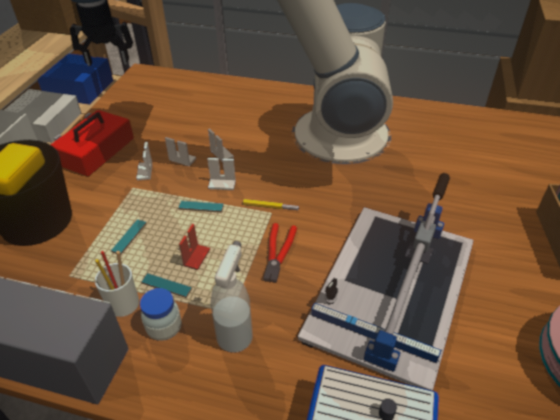

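View pics/top0.png

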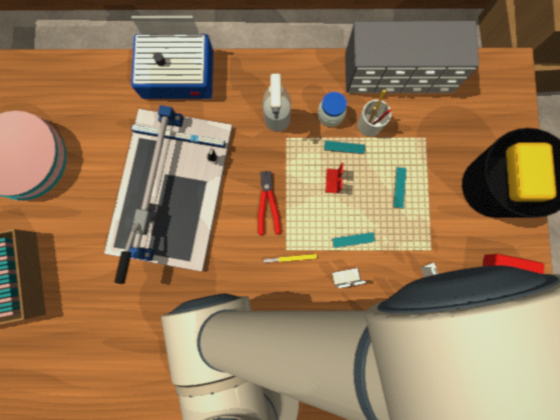

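The scene picture shows the red stop at about (195,250) on the mat. The cutter is on the right, with the knob at (332,292) and the tape at (350,320). In the top view the stop is at (335,180), the knob at (212,155) and the fence runs from (135,128) to (225,145). Next I'll measure the stop and the cutter's yaw from colour and depth in both views.

```bash
cat > meas.py <<'E'
from h import *
def cloud(p,d,m,mask):
    v,u=np.nonzero(mask&(d>0));z=d[v,u];K=m["mtx"]
    c=np.c_[(u-K[0,2])/K[0,0]*z,-(v-K[1,2])/K[1,1]*z,-z];return c@m["T"][:3,:3].T+m["T"][:3,3]
def hue(p,lo,hi,s=110,vv=40):
    h=cv2.cvtColor(p,cv2.COLOR_BGR2HSV).astype(int)
    k=(h[...,0]>=lo)&(h[...,0]<=hi) if lo<=hi else (h[...,0]>=lo)|(h[...,0]<=hi)
    return k&(h[...,1]>s)&(h[...,2]>vv)
def box(P,lo,hi): return P[np.all((P>lo)&(P<hi),axis=1)]
E
python3 - <<'E'
from meas import *
np.set_printoptions(precision=4,suppress=True)
for c in ["scene","top"]:
    p,d,m=cap(c)
    P=box(cloud(p,d,m,hue(p,172,8,150)),[.48,-.36,.0],[.65,-.15,.12])
    print(c,len(P),P.min(0),P.max(0))
    T=P[P[:,2]>P[:,2].max()-.012]; print(" foot top",T.min(0),T.max(0),T.mean(0),len(T), cv2.minAreaRect((T[:,:2]*1000).astype(np.float32)))
    L=P[P[:,2]<.03]; print(" low",L.min(0) if len(L) else 0,L.max(0) if len(L) else 0, cv2.minAreaRect((L[:,:2]*1000).astype(np.float32)) if len(L) else 0)
    B=box(cloud(p,d,m,hue(p,95,125,110,30)),[.55,.05,.03],[.75,.35,.06])
    B=B[abs(B[:,2]-.047)<.006]
    if len(B): print(" fence",len(B),B.min(0),B.max(0),cv2.minAreaRect((B[:,:2]*1000).astype(np.float32)))
    A=cloud(p,d,m,d>0);A=box(A,[.3,.03,.017],[.8,.45,.027]); print(" bed",cv2.minAreaRect((A[:,:2]*1000).astype(np.float32)))
E
```

```text
scene 623 [ 0.5322 -0.2473  0.0053] [ 0.6004 -0.2101  0.0822]
 foot top [ 0.5347 -0.2473  0.0703] [ 0.5979 -0.2392  0.0822] [ 0.5661 -0.2429  0.0759] 60 ((566.2333984375, -243.51956176757812), (5.689002513885498, 63.255733489990234), 84.79814910888672)
 low [ 0.5322 -0.2473  0.0053] [ 0.6004 -0.2101  0.0298] ((566.4234619140625, -229.62841796875), (36.37865447998047, 67.19302368164062), 84.5811767578125)
 fence 303 [0.6658 0.1268 0.041 ] [0.7485 0.3005 0.053 ] ((715.7301025390625, 207.41757202148438), (175.849365234375, 63.10589599609375), 75.30659484863281)
 bed ((543.7125244140625, 204.4423828125), (260.2048645019531, 404.41546630859375), 79.94226837158203)
top 391 [ 0.5293 -0.2539  0.0041] [ 0.595  -0.2121  0.0805]
 foot top [ 0.5293 -0.2492  0.0698] [ 0.5942 -0.2404  0.0805] [ 0.5592 -0.2442  0.0755] 51 ((561.7173461914062, -245.20729064941406), (6.134031772613525, 65.049072265625), 86.23501586914062)
 low [ 0.5303 -0.2539  0.0041] [ 0.595  -0.2121  0.0297] ((562.9842529296875, -232.85418701171875), (40.59013366699219, 64.14895629882812), 86.19696044921875)
 fence 104 [0.6474 0.06   0.0411] [0.733  0.2895 0.0528] ((698.5037231445312, 169.53936767578125), (233.3201904296875, 64.43496704101562), 80.2281723022461)
 bed ((574.8484497070312, 198.52467346191406), (264.12652587890625, 469.010009765625), 80.47549438476562)
```

```bash
python3 -m crank '0 0 0 0 0 0.06; .02 -.02 0 0 0 0.15; .06 -.04 0 0 0 .25; .10 -.06 0 0 0 .307; .13 -.09 0 0 0 .307' 0.0
python3 - <<'E'
from h import *
print(tcp()); to([.52,-.22,.2])
E
```

```text
t: 1.62
position: [0.2838, -0.4761, 0.2313]
ee_rot: [0.0, 1.0, -0.003, 0.0]
contact_force: [1.2, -0.3, -0.1]
opening: 0.0256
grasp_force: 0.0
(array([ 0.28381891, -0.47609958,  0.23128269]), Rotation.from_matrix(array([[ 9.99985755e-01, -5.27753572e-03,  7.98322633e-04],
                            [-5.27678515e-03, -9.99985636e-01, -9.39391275e-04],
                            [ 8.03268837e-04,  9.35165316e-04, -9.99999240e-01]])))
shift [ 0.2348 -0.2574  0.0312] rotv
```

Run:
```python
from h import *
p,d,m=cap("scene")
for t in ["spray","jar","cup","strip1","nippers"]:
    print(t,[(w(m,o["at"]).round(3).tolist(),round(o["p"],2)) for o in finder.pinpoint("scene",t)[:3]])
p,d,m=cap("wrist","w0.png"); print(m["T"].round(3))
to([.563,-.195,.15]);
```

```text
spray [([0.735, -0.08, -0.002], 0.73), ([0.549, 0.237, -0.0], 0.59)]
jar [([0.746, -0.23, 0.004], 0.63)]
cup [([0.723, -0.329, 0.004], 0.8)]
strip1 [([0.403, -0.281, 0.005], 0.89), ([0.544, -0.41, 0.001], 0.77), ([0.659, -0.262, 0.004], 0.66)]
nippers [([0.514, -0.052, 0.001], 0.66)]
[[-0.001  0.954  0.298  0.357]
 [-1.    -0.001  0.    -0.477]
 [ 0.    -0.298  0.954  0.374]
 [ 0.     0.     0.     1.   ]]
shift [ 0.2809 -0.2827  0.0812] rotv
```

```bash
python3 -m crank '.027 -.027 0 0 0 0; .055 -.055 0 0 0 0; .084 -.084 0 0 0 0; .112 -.112 0 0 0 0; .14 -.14 0 0 0 0' 0.0; python3 -m crank '.028 -.028 .008 0 0 0; .056 -.056 .02 0 0 0; .084 -.084 .04 0 0 0; .112 -.112 .06 0 0 0; .141 -.143 .08 0 0 0'; python3 -m crank '0 0 .03 0 0 0.04; 0 0 .06 0 0 .08; 0 0 .088 0 0 .08; 0 0 .09 0 0 .08';  python3 - <<'E'
from h import *
p,r=tcp();print(p,r.as_matrix().round(3),read_state()["opening"])
E
```

```text
t: 2.38
position: [0.423, -0.3363, 0.2313]
ee_rot: [0.0, 1.0, -0.001, 0.0]
contact_force: [-0.1, -1.3, -0.3]
opening: -0.0002
grasp_force: 0.0
t: 2.8
position: [0.558, -0.2003, 0.1549]
ee_rot: [0.0, 1.0, -0.001, 0.0]
contact_force: [1.0, -1.1, 0.4]
opening: -0.0002
grasp_force: 0.0
t: 3.13
position: [0.5545, -0.2003, 0.0612]
ee_rot: [-0.001, 0.999, -0.041, -0.003]
contact_force: [-2.0, 0.2, -0.2]
opening: 0.0005
grasp_force: 0.0
[ 0.55445154 -0.20033839  0.06122141] [[ 0.997 -0.081 -0.006]
 [-0.081 -0.997  0.003]
 [-0.006 -0.002 -1.   ]] 0.0004820493293091905
```

```bash
python3 -m crank '.009 .012 0 0 0 0; .012 .024 0 0 0 0; .012 .034 0 0 0 0; .012 .044 0 0 0 0; .012 .054 0 0 0 0'; python3 -m crank '0 .01 0 0 0 0; 0 .016 0 0 0 0; 0 .016 0 0 0 0;0 .016 0 0 0 0'; python3 -m crank '0 -.01 -.02 0 0 0;  0 -.03 -.06 0 0 0; 0 -.04 -.1 0 0 0;0 -.04 -.13 0 0 0;-.03 -.03 -.13 0 0 0' .05
python3 - <<'E'
from meas import *
np.set_printoptions(precision=4,suppress=True)
for c in ["scene","top","wrist"]:
    p,d,m=cap(c,c+"1.png")
    P=box(cloud(p,d,m,hue(p,172,8,150)),[.48,-.40,.0],[.65,-.15,.12]); 
    print(c,len(P),P.min(0),P.max(0)) if len(P) else print(c,0)
    for t in ["stop_fin","stop_slot"]: print(t,[(w(m,o["at"]).round(4).tolist(),round(o["p"],2)) for o in finder.pinpoint(c,t)[:3]])
print(tcp()[0])
E
```

```text
t: 3.55
position: [0.5642, -0.2569, 0.0667]
ee_rot: [0.0, 0.999, -0.04, 0.0]
contact_force: [-0.1, -0.2, 0.6]
opening: 0.0001
grasp_force: 0.0
t: 3.88
position: [0.5628, -0.2715, 0.0659]
ee_rot: [-0.0, 0.999, -0.04, -0.0]
contact_force: [0.1, 0.3, -1.2]
opening: -0.0
grasp_force: 0.0
t: 4.3
position: [0.5418, -0.2386, 0.2025]
ee_rot: [0.002, 0.999, -0.038, 0.006]
contact_force: [0.0, -0.2, 0.5]
opening: 0.0499
grasp_force: 0.0
scene 457 [ 0.5286 -0.322   0.0037] [ 0.5981 -0.2463  0.0432]
stop_fin [([0.318, -0.5021, 0.0009], 0.9), ([0.5618, -0.2528, 0.0442], 0.79), ([0.3261, -0.2588, 0.0064], 0.68)]
stop_slot [([0.2921, -0.2655, 0.0732], 0.98), ([0.1954, -0.3189, 0.073], 0.83), ([0.3065, -0.4726, 0.0738], 0.72)]
top 144 [ 0.5286 -0.3202  0.0035] [ 0.5779 -0.2484  0.0412]
stop_fin [([0.215, -0.3996, 0.0061], 0.79), ([0.5588, -0.2519, 0.0377], 0.75), ([0.3152, -0.4968, 0.0017], 0.62)]
stop_slot [([0.3021, -0.4646, 0.0774], 0.71), ([0.2441, -0.4081, 0.0701], 0.55), ([0.1977, -0.3182, 0.0727], 0.37)]
wrist 5115 [ 0.5239 -0.3236  0.0007] [ 0.5947 -0.2446  0.0395]
stop_fin [([0.5599, -0.2496, 0.0401], 0.87), ([0.3119, -0.5022, 0.0018], 0.58)]
stop_slot [([0.5523, -0.3233, 0.0017], 0.88), ([0.6552, -0.2627, -0.0004], 0.48)]
[ 0.5359 -0.2387  0.1953]
```

View pics/wrist1.png

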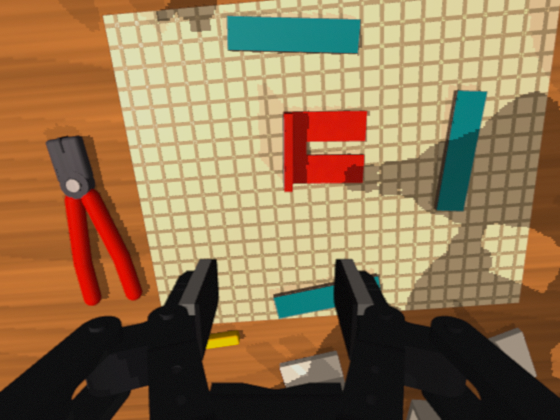

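The stop now stands on its foot: the fin is at (290,150) and the foot points right to (365,150), with the slot in the middle. I'll fit the fin and foot precisely in this picture.

```bash
cat > stop.py <<'E'
from meas import *
def stopfit(c,lo,hi,z0,f=None):
    p,d,m=cap(c,f)
    P=box(cloud(p,d,m,hue(p,170,10,140)),lo,hi)
    T=P[P[:,2]>z0+.029]; F=P[(P[:,2]<z0+.012)&(P[:,2]>z0+.002)]
    (cx,cy),wh,a=cv2.minAreaRect((T[:,:2]*1000).astype(np.float32))
    if wh[0]<wh[1]: a+=90
    a=(a+90)%180-90
    print(c,"fin",round(cx,1),round(cy,1),"z",np.median(T[:,2]).round(4),"size",np.round(wh,1),"yaw",round(a,1),
      "foot",np.round(cv2.minAreaRect((F[:,:2]*1000).astype(np.float32))[2],1),"zf",np.median(F[:,2]).round(4) if len(F) else 0,len(T),len(F))
    return m
E
python3 - <<'E'
from stop import *
for c in ["wrist","scene","top"]: stopfit(c,[.48,-.40,.0],[.65,-.15,.12],.002)
print(tcp()[0],tcp()[1].as_matrix().round(3).tolist());
E
```

```text
wrist fin 561.8 -250.3 z 0.0377 size [ 7.3 65.3] yaw -3.4 foot 86.0 zf 0.0077 710 4436
scene fin 566.8 -252.1 z 0.0388 size [ 9.5 63.4] yaw -1.8 foot 0.7 zf 0.0089 84 400
top fin 566.1 -252.7 z 0.0382 size [ 7.8 12.8] yaw -7.0 foot 78.9 zf 0.0078 15 108
[ 0.53571112 -0.23885423  0.19550471] [[0.997, -0.08, -0.0], [-0.08, -0.997, 0.0], [-0.0, -0.0, -1.0]]
```

```bash
python3 -m crank '.014 .005 .03 0 0 0; .027 .0096 .065 0 0 0; .027 .0096 .1 0 0 0; .027 .0096 .135 0 0 0; .027 .0096 .165 0 0 0'; python3 -m crank '0 0 .01 0 0 0; 0 0 .018 0 0 0; 0 0 .018 0 0 0;0 0 .018 0 0 0'
python3 - <<'E'
from h import *
p,r=tcp();print(p.round(4),r.as_matrix().round(3).tolist(),read_state()["opening"]);to([.562,-.2505,.012])
E
```

```text
t: 5.32
position: [0.5614, -0.2504, 0.0285]
ee_rot: [-0.0, 0.999, -0.04, -0.0]
contact_force: [0.0, 0.8, -1.1]
opening: 0.0498
grasp_force: 0.0
t: 5.65
position: [0.5624, -0.2511, 0.014]
ee_rot: [0.0, 0.999, -0.04, 0.001]
contact_force: [0.1, 0.5, -0.1]
opening: 0.0501
grasp_force: 0.0
[ 0.5624 -0.2511  0.014 ] [[0.997, -0.08, 0.001], [-0.08, -0.997, -0.001], [0.001, 0.001, -1.0]] 0.05013569580852218
shift [-0.0005 -0.0006  0.002 ] rotv
```

```bash
python3 -m crank '0 0 .002 0 0 0; 0 0 .002 0 0 0;0 0 .002 0 0 0; 0 0 .002 0 0 0; 0 0 .002 0 0 0' 0; python3 -m crank '0 0 .002 0 0 0; 0 0 -.01 0 0 0;0 0 -.04 0 0 0; 0 0 -.08 0 0 0; 0 0 -.12 0 0 0'; python3 -m crank '0 0 -.02 0 0 0; 0 0 -.03 0 0 0;0 0 -.03 0 0 0'
python3 - <<'E'
from stop import *
p,r=tcp();print(p.round(4),r.as_matrix().round(3).tolist(),read_state()["opening"],read_state()["grasp_force"])
stopfit("wrist",[.48,-.40,p[2]-.05],[.65,-.15,p[2]+.1],p[2]-.012,"w2.png")
stopfit("scene",[.48,-.40,p[2]-.05],[.65,-.15,p[2]+.1],p[2]-.012,"s2.png")
for c in ["scene","top","wrist"]:
    _,_,m=cap(c)
    for t in ["stop_fin","stop_slot"]: print(c,t,[(w(m,o["at"]).round(4).tolist(),round(o["p"],2)) for o in finder.pinpoint(c,t)[:4]])
E
```

```text
t: 6.07
position: [0.5622, -0.251, 0.0119]
ee_rot: [0.0, 0.999, -0.04, 0.001]
contact_force: [-2.0, 0.7, 8.7]
opening: 0.0068
grasp_force: 59.6
t: 6.48
position: [0.561, -0.2503, 0.132]
ee_rot: [-0.0, 0.999, -0.04, -0.001]
contact_force: [1.1, -0.8, -2.0]
opening: 0.0068
grasp_force: 59.1
t: 6.73
position: [0.5626, -0.2512, 0.163]
ee_rot: [0.001, 0.999, -0.04, 0.002]
contact_force: [0.9, -0.6, -1.0]
opening: 0.007
grasp_force: 59.1
[ 0.5626 -0.2512  0.163 ] [[0.997, -0.08, 0.003], [-0.08, -0.997, -0.002], [0.003, 0.002, -1.0]] 0.006959977755311886 59.13457989692688
wrist fin 569.0 -257.2 z 0.1867 size [65.2 90.7] yaw -61.6 foot 85.5 zf 0.1566 3502 13305
scene fin 578.1 -261.0 z 0.1875 size [39.8 20.5] yaw 48.0 foot 86.1 zf 0.1581 50 407
scene stop_fin [([0.1673, -0.2939, 0.0036], 0.89), ([0.3295, -0.2584, 0.005], 0.8), ([0.3179, -0.502, 0.0003], 0.71), ([0.2134, -0.3996, 0.0037], 0.37)]
scene stop_slot [([0.5566, -0.3211, 0.151], 0.78), ([0.1987, -0.3217, 0.0714], 0.72), ([0.2913, -0.2656, 0.0733], 0.61)]
top stop_fin [([0.317, -0.4948, 0.0037], 0.73)]
top stop_slot [([0.3033, -0.4666, 0.0783], 0.86)]
wrist stop_fin [([0.5554, -0.2527, 0.1873], 0.69), ([0.3137, -0.5024, 0.0041], 0.66), ([0.5562, -0.3225, 0.1496], 0.39)]
wrist stop_slot []
```

View pics/w2.png

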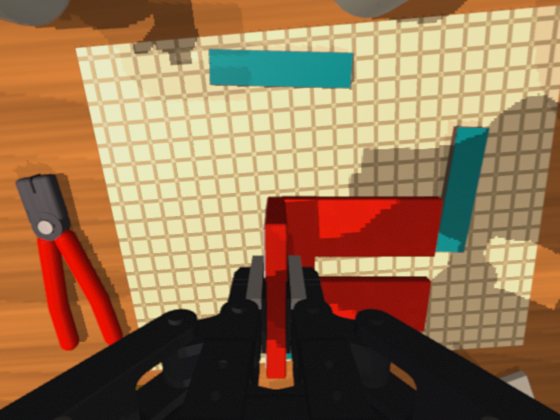

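```bash
python3 -m crank '0.003 -.03 0 0 0 .02; .006 -.07 0 0 0 .04; .01 -.11 0 0 0 .06; .013 -.15 0 0 0 .08; .017 -.19 0 0 0 .095'
python3 - <<'E'
from h import *
to([.6326,.1722,.163],R.from_matrix(np.array([[np.cos(.175),-np.sin(.175),0],[-np.sin(.175),-np.cos(.175),0],[0,0,-1]])))
E
```

```text
t: 7.7
position: [0.5938, -0.061, 0.1608]
ee_rot: [-0.0, 0.996, -0.088, 0.0]
contact_force: [1.2, -0.3, -2.0]
opening: 0.0065
grasp_force: 59.2
shift [-0.0028 -0.2364 -0.0022] rotv [-0.     -0.     -0.0018]
```

```bash
python3 -m crank '0 -.04 0 0 0 0;-.001 -.08 0 0 0 0;-.002 -.12 0 0 0 0;-.003 -.16 0 0 0 0;-.003 -.195 0 0 0 0'; python3 -m crank '0 -.02 0 0 0 0;0 -.035 0 0 0 0; 0 -.042 0 0 0 0;0 -.042 0 0 0 0'
cat > look.py <<'E'
from meas import *
np.set_printoptions(precision=4,suppress=True)
p,r=tcp();print(p,r.as_matrix().round(3).tolist())
import sys
img,d,m=cap("wrist",sys.argv[1])
for t in ["stop_slot","stud","knob_grip","mark","back_fence","washer"]: print(t,[(w(m,o["at"]).round(4).tolist(),r.inv().apply(w(m,o["at"])-p).round(4).tolist(),round(o["p"],2)) for o in finder.pinpoint("wrist",t)[:2]])
C=cloud(img,d,m,hue(img,170,10,140)); C=r.inv().apply(C-p); F=C[(C[:,2]<.003)==False]; F=F[(F[:,2]<.009)&(F[:,1]>.02)&(F[:,1]<.09)]
print("foot n",len(F),"tool x",np.percentile(F[:,0],[.5,99.5]),"y max",np.percentile(F[:,1],99.5),"z",np.median(F[:,2]))
h=np.histogram(F[F[:,1]>.035][:,0],bins=np.arange(-.036,.037,.002));print(h[0])
E
python3 look.py w3.png
python3 - <<'E'
from meas import *
for c in ["scene","top"]:
    p,d,m=cap(c)
    for t in ["stud","knob_grip","mark","back_fence"]: print(c,t,[(w(m,o["at"]).round(4).tolist(),round(o["p"],2)) for o in finder.pinpoint(c,t)[:2]])
E
```

```text
t: 8.12
position: [0.6248, 0.1325, 0.1609]
ee_rot: [-0.0, 0.996, -0.087, 0.0]
contact_force: [0.0, -0.3, -1.5]
opening: 0.0071
grasp_force: 59.1
t: 8.45
position: [0.6323, 0.1719, 0.1607]
ee_rot: [-0.0, 0.996, -0.087, -0.0]
contact_force: [0.2, 0.2, -1.9]
opening: 0.0068
grasp_force: 59.1
[0.6323 0.1719 0.1607] [[0.985, -0.173, -0.0], [-0.173, -0.985, 0.0], [-0.0, -0.0, -1.0]]
stop_slot []
stud [([0.6154, 0.0867, 0.0219], [-0.0019, 0.0868, 0.1387], 0.82), ([0.6194, 0.1001, 0.1518], [-0.0003, 0.073, 0.0089], 0.46)]
knob_grip []
mark [([0.6673, 0.1322, 0.0423], [0.0414, 0.033, 0.1184], 0.74)]
back_fence [([0.6707, 0.1778, 0.0488], [0.0368, -0.0125, 0.1119], 0.73), ([0.5123, -0.0529, -0.0012], [-0.0792, 0.2422, 0.1619], 0.54)]
washer [([0.612, 0.0873, 0.0246], [-0.0054, 0.0869, 0.1361], 0.6)]
foot n 11064 tool x [-0.0301  0.0325] y max 0.07095988931930367 z 0.004411443703617068
[  0  19  38  77  97 136 174 237 295 290 309 293 291 308 578   3   0   0
   0   0  21 315 340 335 340 340 352 364 361 353 366 370 385 400 270   0]
scene stud [([0.6188, 0.0848, 0.0211], 0.93)]
scene knob_grip [([0.619, 0.0847, 0.0704], 0.44)]
scene mark [([0.6699, 0.1393, 0.0463], 0.39)]
scene back_fence [([0.6687, 0.1834, 0.0444], 0.58)]
top stud [([0.6157, 0.0865, 0.0213], 0.67), ([0.6329, 0.1683, 0.1875], 0.59)]
top knob_grip [([0.7214, -0.3307, -0.0036], 0.66), ([0.6204, 0.0869, 0.0701], 0.62)]
top mark [([0.5441, 0.2334, -0.0022], 0.71)]
top back_fence [([0.6691, 0.1857, 0.0462], 0.73)]
```

View pics/w3.png

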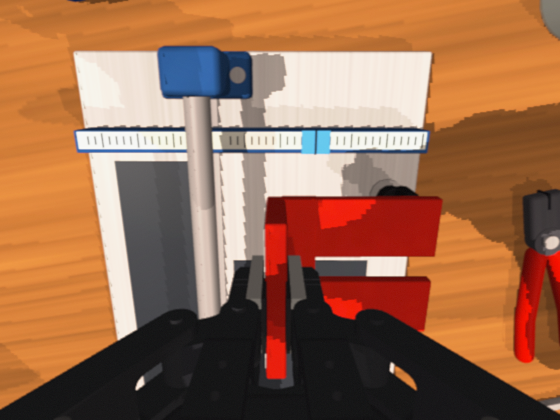

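```bash
cat > fence.py <<'E'
from meas import *
import sys
def ray(m,uv,z):
    K=m["mtx"];uv=np.atleast_2d(uv);c=np.c_[(uv[:,0]-K[0,2])/K[0,0],-(uv[:,1]-K[1,2])/K[1,1],-np.ones(len(uv))]@m["T"][:3,:3].T
    o=m["T"][:3,3];return o+c*((z-o[2])/c[:,2])[:,None]
def fence(f=None,zf=.047):
    p,r=tcp();img,d,m=cap("wrist",f)
    k=hue(img,98,128,120,25)
    C=cloud(img,d,m,k&(d>0)); D=r.inv().apply(C-p)
    vs,us=np.nonzero(k&(d>0)); sel=(D[:,0]>.015)&(D[:,0]<.075)&(C[:,2]>.018)&(C[:,2]<.056)
    us,vs=us[sel],vs[sel]
    Q=[]; 
    for s in (0,1):      # top surface: upper dark edge and lower band
        E=[]
        for u in np.unique(us):
            v=np.sort(vs[us==u]); E.append((u,v[0] if s==0 else v[-1]+1))
        E=np.array(E);X=r.inv().apply(ray(m,E,zf)-p);a=np.polyfit(X[:,1],X[:,0],1)
        for _ in range(3):
            e=abs(np.polyval(a,X[:,1])-X[:,0]);g=e<np.percentile(e,70);a=np.polyfit(X[g,1],X[g,0],1)
        print("edge",s,"slope",a[0].round(4),"x at y=0",a[1].round(4),len(E),"rows",np.median(E[:,1]))
    # pencil line: dark column inside light-blue tape
    h=cv2.cvtColor(img,cv2.COLOR_BGR2HSV).astype(int)
    return img,d,m,p,r
if __name__=="__main__":
    img,d,m,p,r=fence(sys.argv[1])
    M=hue(img,90,112,60,170); n,l,s,c=cv2.connectedComponentsWithStats(M.astype(np.uint8)); 
    for i in range(1,n):
        if s[i,4]>40: print("blob",s[i],c[i].round(1))
E
python3 fence.py w4.png
python3 - <<'E'
import cv2
i=cv2.imread('pics/w4.png')
cv2.imwrite('pics/c4.png',cv2.resize(i[90:250,240:440],None,fx=4,fy=3.5,interpolation=cv2.INTER_CUBIC))
print(i[141,300:334].tolist())
E
```

```text
edge 0 slope 0.0002 x at y=0 0.0511 329 rows 129.0
edge 1 slope 0.0002 x at y=0 0.035 329 rows 152.0
blob [197  52  14  38 368] [204.6  69.6]
blob [299 131  15  23 308] [306.1 142. ]
blob [315 131  15  23 308] [321.6 142.1]
blob [ 75 137  86  15 232] [115.3 149.4]
[[226, 195, 133], [238, 201, 104], [239, 203, 103], [239, 202, 104], [239, 202, 103], [239, 202, 104], [239, 203, 104], [239, 203, 104], [239, 202, 103], [239, 202, 104], [239, 203, 104], [240, 204, 103], [234, 192, 98], [164, 131, 73], [108, 88, 56], [178, 142, 79], [231, 188, 97], [239, 202, 103], [238, 201, 102], [238, 202, 103], [238, 201, 103], [238, 202, 103], [238, 201, 102], [238, 201, 103], [238, 202, 103], [238, 201, 102], [239, 202, 102], [232, 190, 96], [205, 181, 141], [227, 235, 234], [239, 247, 248], [240, 247, 247], [239, 247, 247], [240, 248, 248]]
```

View pics/c4.png

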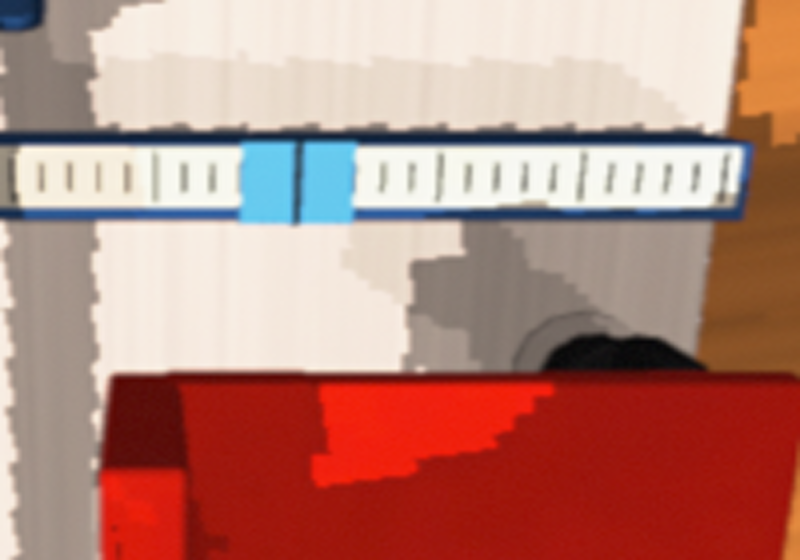

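The crop shows the tape's pencil line at full-picture pixel (314.5,142). The fence edges are parallel to the stop, and the washer and knob are just beyond the foot. I'll compute the line's position and descend.

```bash
python3 - <<'E'
from fence import *
p,r=tcp(); m=viewer.camera_model("wrist")
for v in (133,142,152): print(r.inv().apply(ray(m,[[314.6,v]],.047)-p).round(4))
E
python3 -m crank '0 -.005 .03 0 0 0;0 -.005 .06 0 0 0;0 -.005 .09 0 0 0;0 -.005 .11 0 0 0;0 -.005 .12 0 0 0'; python3 -m crank '0 0 .004 0 0 0;0 0 .006 0 0 0;0 0 .0065 0 0 0; 0 0 .0065 0 0 0'; python3 look.py w5.png; python3 fence.py w6.png
```

```text
[[0.0483 0.0266 0.1139]]
[[0.042  0.0268 0.1139]]
[[0.035  0.0271 0.1139]]
t: 9.77
position: [0.6316, 0.1759, 0.038]
ee_rot: [0.0, 0.996, -0.087, -0.002]
contact_force: [-0.6, -0.1, -1.7]
opening: 0.007
grasp_force: 59.0
t: 10.1
position: [0.6339, 0.1762, 0.0356]
ee_rot: [-0.0, 0.996, -0.088, 0.001]
contact_force: [0.4, -2.2, -1.2]
opening: 0.0067
grasp_force: 61.0
[0.6339 0.1762 0.0356] [[0.985, -0.174, 0.002], [-0.174, -0.985, 0.0], [0.002, -0.001, -1.0]]
stop_slot [([0.6216, 0.105, 0.0249], [0.0003, 0.0722, 0.0107], 0.61)]
stud [([0.6172, 0.0882, 0.0219], [-0.0011, 0.0896, 0.0137], 0.77)]
knob_grip [([0.6156, 0.0906, 0.0689], [-0.003, 0.0874, -0.0333], 0.61)]
mark [([0.6667, 0.1366, 0.0438], [0.0392, 0.0333, -0.0082], 0.81)]
back_fence [([0.6685, 0.1825, 0.0492], [0.033, -0.0123, -0.0136], 0.86)]
washer [([0.6165, 0.0892, 0.0246], [-0.002, 0.0887, 0.0109], 0.71)]
foot n 9559 tool x [-0.0305  0.0286] y max 0.06975720068459965 z 0.004395618394705318
[  0  14  45  68 102 125 164 245 288 272 286 295 286 305 518   6   0   0
   0   0  47 301 333 320 334 342 335 341 343 350 360 327 113   0   0   0]
edge 0 slope 0.0002 x at y=0 0.0533 507 rows 156.0
edge 1 slope 0.0003 x at y=0 0.0343 507 rows 206.0
blob [  67    0   67   88 3595] [104.1  34. ]
blob [ 333  166   29   43 1081] [347.  186.9]
blob [ 363  166   29   43 1027] [375.9 186.1]
```

View pics/w6.png

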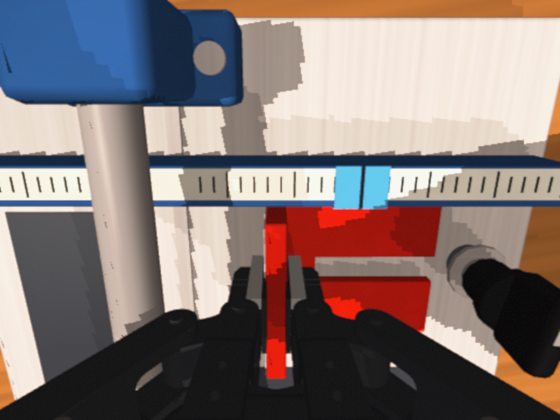

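The wrist view shows the foot just inside the fence. The washer at (475,270) is in front of the slot, with the slot centred at row ~267, and the pencil line is at (361,187). Now I'll lower it the last 2 mm and slide it in.

```bash
python3 -m crank '-.0008 0 .001 0 0 0;-.0008 0 .002 0 0 0;-.0008 0 .002 0 0 0;-.0008 0 .002 0 0 0'
python3 - <<'E'
from h import *
s=read_state();print(tcp()[0],s["contact_force"])
E
python3 -m crank '0 .003 0 0 0 0;0 .006 0 0 0 0;0 .009 0 0 0 0;0 .012 0 0 0 0;0 .012 0 0 0 0';  python3 look.py w7.png; python3 fence.py w8.png
```

```text
t: 10.83
position: [0.6329, 0.1749, 0.0331]
ee_rot: [0.001, 0.996, -0.088, 0.001]
contact_force: [0.2, -16.6, 6.7]
opening: 0.0069
grasp_force: 67.0
[0.63291405 0.17491115 0.03308912] [  0.18273761 -16.61068709   6.72652282]
t: 11.25
position: [0.63, 0.164, 0.0323]
ee_rot: [0.0, 0.996, -0.088, -0.0]
contact_force: [0.5, -0.1, -1.4]
opening: 0.0067
grasp_force: 66.3
[0.63   0.164  0.0323] [[0.985, -0.175, -0.0], [-0.175, -0.985, -0.0], [-0.0, 0.0, -1.0]]
stop_slot [([0.6183, 0.0956, 0.0223], [0.0005, 0.0694, 0.01], 0.63), ([0.669, 0.1822, 0.0482], [0.0353, -0.0247, -0.016], 0.15)]
stud [([0.618, 0.0886, 0.0214], [0.0013, 0.0763, 0.0109], 0.83)]
knob_grip [([0.6151, 0.093, 0.0711], [-0.0023, 0.0725, -0.0388], 0.82)]
mark [([0.6667, 0.1341, 0.0429], [0.0414, 0.023, -0.0107], 0.94)]
back_fence [([0.6675, 0.185, 0.0451], [0.0332, -0.0272, -0.0128], 0.69)]
washer [([0.6155, 0.087, 0.0252], [-0.0008, 0.0783, 0.007], 0.88)]
foot n 9612 tool x [-0.0301  0.0292] y max 0.06947037763946352 z 0.004385165565059231
[  0  12  41  68  92 134 163 226 277 285 281 282 280 266 502   2   0   0
   0   0  29 287 325 310 337 328 332 344 346 344 349 347 262   0   0   0]
edge 0 slope -0.0032 x at y=0 0.0544 498 rows 154.0
edge 1 slope 0.0002 x at y=0 0.0356 498 rows 205.0
blob [ 303  164   27   44 1121] [316.2 185.5]
blob [ 333  164   28   44 1129] [345.9 185.4]
```

```bash
python3 -m crank '0 .004 0 0 0 0;0 .008 0 0 0 0;0 .012 0 0 0 0;0 .016 0 0 0 0;0 .016 0 0 0 0'
cat > pen.py <<'E'
from fence import *
s=read_state();print("F",np.round(s["contact_force"],1),"z",s["position"][2])
img,d,m,p,r=fence(sys.argv[1])
M=hue(img,90,112,60,170); n,l,s,c=cv2.connectedComponentsWithStats(M.astype(np.uint8)); b=[s[i] for i in range(1,n) if s[i,4]>300 and 600<s[i,4]<1600 and 20<s[i,2]<40]
b=sorted(b,key=lambda q:q[0]);print(b)
v0=b[0][1]+4;v1=b[0][1]+b[0][3]-6
for v in np.linspace(v0,v1,4).astype(int):
    u0,u1=b[0][0]+8,b[-1][0]+b[-1][2]-8; g=255-img[v,u0:u1].astype(float).mean(1); g=np.clip(g-np.median(g)-15,0,None); u=(g*np.arange(u0,u1)).sum()/g.sum()
    print("line px",u.round(2),v,r.inv().apply(ray(m,[[u,v]],.047)-p).round(4))
# fin: red top band, rows near same
k=hue(img,170,10,140); C=cloud(img,d,m,k); D=r.inv().apply(C-p); T=D[(D[:,2]<-.0235)&(D[:,2]>-.029)&(abs(D[:,1])<.02)]
print("fin top y",np.percentile(T[:,1],[1,99]).round(4),"z",np.median(T[:,2]).round(4),len(T))
E
python3 pen.py w9.png
```

```text
t: 12.07
position: [0.6273, 0.1477, 0.0324]
ee_rot: [0.0, 0.996, -0.088, -0.0]
contact_force: [-0.3, 0.3, -1.9]
opening: 0.0065
grasp_force: 66.4
F [-0.3  0.3 -1.9] z 0.03235195740671369
edge 0 slope -0.1626 x at y=0 0.0615 476 rows 154.0
edge 1 slope 0.0002 x at y=0 0.0355 476 rows 205.0
[array([ 255,  164,   27,   44, 1121], dtype=int32), array([ 286,  164,   27,   44, 1104], dtype=int32)]
line px 283.66 168 [[ 0.0494  0.0019 -0.0147]]
line px 283.6 179 [[ 0.0454  0.0019 -0.0147]]
line px 283.43 190 [[ 0.0413  0.0018 -0.0147]]
line px 283.43 202 [[ 0.0367  0.0019 -0.0147]]
fin top y [-0.0047  0.0027] z -0.0257 3100
```

View pics/w9.png

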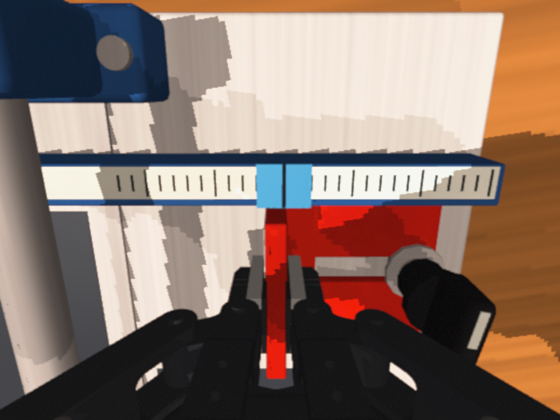

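The picture shows the foot under the washer at (415,270) and the pencil line at (283.5,185). The fin's face edge is at about u=266, so the stop has about 6 mm to go. I'll measure the face edge to sub-pixel.

```bash
cat > edge.py <<'E'
from fence import *
p,r=tcp();m=viewer.camera_model("wrist");img=cv2.imread('pics/'+sys.argv[1]).astype(float)
for v in (212,216,222,226,230,236,242):
    row=img[v,252:300]; s=row[:,2]-row[:,1]; mx=s[15:30].max(); 
    i=np.argmax(s>mx/2); u=252+i-(s[i]-mx/2)/(s[i]-s[i-1])
    j=len(s)-1-np.argmax(s[::-1]>mx/2)
    print(v,u.round(2),252+j,r.inv().apply(ray(m,[[u+0.5,v+.5]],.0583)-p)[0].round(4))
E
python3 edge.py w9.png; python3 -m crank '0 .002 0 0 0 0;0 .004 0 0 0 0;0 .0055 0 0 0 0;0 .0055 0 0 0 0'; python3 pen.py w10.png; python3 edge.py w10.png
```

```text
212 265.41 299 [ 0.0364 -0.0039 -0.0259]
216 265.17 299 [ 0.0349 -0.004  -0.0259]
222 264.59 299 [ 0.0328 -0.0042 -0.0259]
226 264.54 299 [ 0.0313 -0.0042 -0.0259]
230 264.6 299 [ 0.0298 -0.0042 -0.0259]
236 264.61 299 [ 0.0276 -0.0042 -0.0259]
242 264.63 299 [ 0.0253 -0.0043 -0.0259]
t: 12.45
position: [0.6264, 0.1431, 0.0323]
ee_rot: [0.0, 0.996, -0.088, -0.0]
contact_force: [-0.3, -1.1, -1.2]
opening: 0.0069
grasp_force: 66.4
F [-0.3 -1.1 -1.2] z 0.03232239237925831
edge 0 slope -0.1641 x at y=0 0.0611 481 rows 154.0
edge 1 slope 0.0002 x at y=0 0.0356 481 rows 205.0
[array([ 242,  164,   27,   44, 1124], dtype=int32), array([ 273,  165,   26,   43, 1085], dtype=int32)]
line px 270.32 168 [[ 0.0495 -0.0027 -0.0147]]
line px 270.33 179 [[ 0.0454 -0.0027 -0.0147]]
line px 270.43 190 [[ 0.0413 -0.0027 -0.0147]]
line px 270.44 202 [[ 0.0367 -0.0027 -0.0147]]
fin top y [-0.0044  0.003 ] z -0.0257 3101
212 265.39 299 [ 0.0364 -0.0039 -0.026 ]
216 265.17 299 [ 0.0349 -0.004  -0.026 ]
222 264.54 299 [ 0.0328 -0.0042 -0.026 ]
226 264.51 299 [ 0.0313 -0.0043 -0.026 ]
230 264.58 299 [ 0.0298 -0.0043 -0.026 ]
236 264.68 299 [ 0.0276 -0.0042 -0.026 ]
242 264.64 299 [ 0.0253 -0.0043 -0.026 ]
```

```bash
python3 -m crank '0 .0010 0 0 0 0;0 .0010 0 0 0 0;0 .001 0 0 0 0'; python3 pen.py w11.png | grep line; python3 edge.py w11.png | head -4 | tail -2
```

```text
t: 12.75
position: [0.6263, 0.1423, 0.0323]
ee_rot: [-0.0, 0.996, -0.087, -0.0]
contact_force: [-0.2, -0.4, -2.5]
opening: 0.0068
grasp_force: 66.4
line px 268.33 168 [[ 0.0494 -0.0033 -0.0147]]
line px 268.45 179 [[ 0.0454 -0.0032 -0.0147]]
line px 268.44 190 [[ 0.0413 -0.0033 -0.0147]]
line px 268.62 202 [[ 0.0367 -0.0032 -0.0147]]
222 264.61 299 [ 0.0328 -0.0042 -0.026 ]
226 264.54 299 [ 0.0313 -0.0042 -0.026 ]
```

```bash
python3 -m crank '0 .0012 0 0 0 0;0 .0012 0 0 0 0;0 .0012 0 0 0 0'; python3 pen.py w12.png | egrep "line|slope"; python3 edge.py w12.png | head -4 | tail -2
```

```text
t: 13.05
position: [0.6261, 0.1411, 0.0324]
ee_rot: [-0.0, 0.996, -0.088, 0.0]
contact_force: [0.4, -0.2, -2.3]
opening: 0.0069
grasp_force: 66.4
edge 0 slope -0.1643 x at y=0 0.0607 483 rows 154.0
edge 1 slope 0.0002 x at y=0 0.0355 483 rows 205.0
line px 264.68 168 [[ 0.0494 -0.0046 -0.0146]]
line px 264.74 179 [[ 0.0454 -0.0046 -0.0146]]
line px 264.92 190 [[ 0.0413 -0.0046 -0.0146]]
line px 265.03 202 [[ 0.0367 -0.0046 -0.0146]]
222 264.55 299 [ 0.0328 -0.0043 -0.026 ]
226 264.54 299 [ 0.0313 -0.0043 -0.026 ]
```

```bash
python3 -m crank '0 0 .0004 0 0 0;0 0 .0008 0 0 0;0 0 .0008 0 0 0' ; python3 -m crank '0 0 0 0 0 0;0 0 0 0 0 0;0 0 0 0 0 0;0 0 0 0 0 0' .03;python3 -m crank '0 0 -.01 0 0 0;0 0 -.04 0 0 0;0 0 -.08 0 0 0;0 0 -.115 0 0 0;0 0 -.115 0 0 0'; python3 pen.py w13.png; python3 look.py w14.png | head -7
python3 - <<'E'
from meas import *
for c in ["scene","top"]:
    p,d,m=cap(c)
    for t in ["stop_fin","stud","knob_grip","mark"]: print(c,t,[(w(m,o["at"]).round(4).tolist(),round(o["p"],2)) for o in finder.pinpoint(c,t)[:2]])
E
```

```text
t: 13.35
position: [0.6261, 0.1412, 0.0319]
ee_rot: [-0.0, 0.996, -0.087, 0.0]
contact_force: [-2.5, -0.4, 5.3]
opening: 0.0067
grasp_force: 67.5
t: 13.68
position: [0.6261, 0.1412, 0.0315]
ee_rot: [-0.0, 0.996, -0.088, 0.0]
contact_force: [0.3, 1.2, -0.2]
opening: 0.0298
grasp_force: 0.0
t: 14.1
position: [0.6294, 0.1416, 0.1544]
ee_rot: [-0.001, 0.996, -0.087, 0.005]
contact_force: [1.7, -0.2, 0.8]
opening: 0.03
grasp_force: 0.0
F [ 1.7 -0.2  0.8] z 0.15436789425095065
edge 0 slope 0.0004 x at y=0 0.0472 332 rows 134.0
edge 1 slope -0.0033 x at y=0 0.0304 332 rows 159.0
[]
[0.6282 0.1415 0.1513] [[0.985, -0.174, 0.007], [-0.174, -0.985, 0.001], [0.007, -0.002, -1.0]]
stop_slot [([0.6086, 0.0715, 0.0174], [-0.0081, 0.0726, 0.1337], 0.73)]
stud [([0.6182, 0.0883, 0.0189], [-0.0016, 0.0544, 0.1322], 0.56)]
knob_grip [([0.6118, 0.0885, 0.068], [-0.0075, 0.0552, 0.0832], 0.95), ([0.623, 0.1386, 0.0585], [-0.0053, 0.0039, 0.0927], 0.35)]
mark [([0.6656, 0.1393, 0.0435], [0.0364, -0.0041, 0.108], 0.91)]
back_fence [([0.6674, 0.1847, 0.0453], [0.0303, -0.0491, 0.1063], 0.64)]
washer [([0.6
[... 320 characters left out ...]
 stop_fin [([0.1683, -0.2951, 0.003], 0.77), ([0.317, -0.4981, 0.0026], 0.68)]
top stud [([0.5441, -0.4089, 0.0009], 0.38)]
top knob_grip [([0.6187, 0.0871, 0.0719], 0.62)]
top mark [([0.5111, -0.0537, 0.0019], 0.43)]Traceback (most recent call last):
  File "pen.py", line 6, in <module>
    v0=b[0][1]+4;v1=b[0][1]+b[0][3]-6
       ~^^^
IndexError: list index out of range
Traceback (most recent call last):
  File "look.py", line 8, in <module>
    print("foot n",len(F),"tool x",np.percentile(F[:,0],[.5,99.5]),"y max",np.percentile(F[:,1],99.5),"z",np.median(F[:,2]))
                                   ~~~~~~~~~~~~~^^^^^^^^^^^^^^^^^^
IndexError: index -1 is out of bounds for axis 0 with size 0
```

View pics/w14.png

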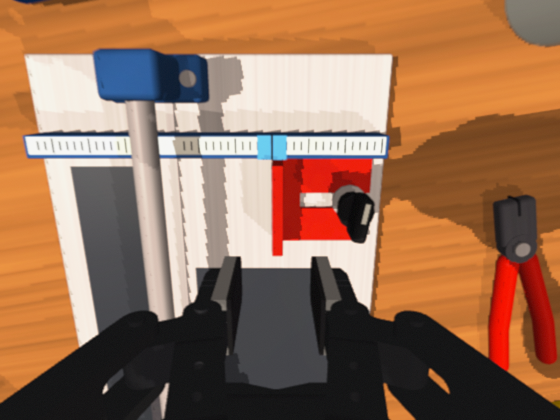

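The stop stands square with its face on the pencil line (272,145), and the knob wing is around (362,215). Next is the wing's centre and angle from depth.

```bash
cat > knob.py <<'E'
from meas import *
np.set_printoptions(precision=4,suppress=True)
for c in ["wrist","scene","top"]:
    img,d,m=cap(c,"k_"+c+".png" if c=="wrist" else None)
    A=cloud(img,d,m,(d>0)); A=A[np.linalg.norm(A[:,:2]-[.618,.0865],axis=1)<.03]
    for lo,hi in ((.076,.088),(.055,.07)):
        B=A[(A[:,2]>lo)&(A[:,2]<hi)]
        if len(B)<6: print(c,len(B)); continue
        q,wh,a=cv2.minAreaRect((B[:,:2]*1000).astype(np.float32)); 
        if wh[0]<wh[1]: a+=90
        print(c,lo,len(B),"c",np.round(q,1),"wh",np.round(wh,1),"long axis",round((a+90)%180-90,1),"z",np.median(B[:,2]))
print(tcp()[0],tcp()[1].as_matrix().round(3).tolist())
E
python3 knob.py
```

```text
wrist 0.076 751 c [617.   88.6] wh [10.4 30.2] long axis -18.9 z 0.08006110355742002
wrist 0.055 566 c [618.6  89.5] wh [23.9 24.3] long axis -72.5 z 0.05903011808557357
scene 0.076 69 c [621.2  86.5] wh [ 9.6 29.1] long axis -20.0 z 0.08061315128765667
scene 0.055 74 c [622.6  88.2] wh [19.6 25.1] long axis -63.4 z 0.06083284421229279
top 0.076 42 c [616.2  86.1] wh [10.  27.7] long axis -19.4 z 0.07962832127220049
top 0.055 38 c [617.1  85.7] wh [24.9 24.4] long axis 24.0 z 0.05982553924006462
[0.6261 0.1411 0.1466] [[0.985, -0.174, 0.0], [-0.174, -0.985, 0.0], [0.0, -0.0, -1.0]]
```

Run:
```python
from h import *
a=np.radians(-19.4)
print(np.round(read_state()["joint_positions"],2))
to([.6173,.0878,.055],R.from_matrix(np.array([[np.cos(a),np.sin(a),0],[np.sin(a),-np.cos(a),0],[0,0,-1]])))
```

```text
[0.13 0.6  1.4  0.   1.14 1.87]
shift [0.0006 0.0541 0.0916] rotv [-1.000e-04 -1.000e-04  1.634e-01]
```

```bash
python3 -m crank '0 .01 0 0 0 -.119;0 .025 0 0 0 -.238;.0006 .04 0 0 0 -.357;.0006 .05 0 0 0 -.476;.0006 .0541 0 0 0 -.5956' .03; for i in 1; do :; done; python3 -m crank '0 0 0 0 0 -.119;0 0 0 0 0 -.238;0 0 0 0 0 -.357;0 0 0 0 0 -.476;0 0 0 0 0 -.5956'; python3 -m crank '0 0 0 0 0 -.119;0 0 0 0 0 -.238;0 0 0 0 0 -.357;0 0 0 0 0 -.476;0 0 0 0 0 -.5956'; python3 -m crank '0 0 0 0 0 -.119;0 0 0 0 0 -.238;0 0 0 0 0 -.357;0 0 0 0 0 -.476;0 0 0 0 0 -.5956'; python3 -m crank '0 0 0 0 0 -.119;0 0 0 0 0 -.238;0 0 0 0 0 -.357;0 0 0 0 0 -.476;0 0 0 0 0 -.5956'; python3 -m crank '0 0 0 0 0 0; 0 0 0 0 0 0'; python3 knob.py
python3 - <<'E'
from h import *
a=np.radians(-19.4+180)
print(np.round(read_state()["joint_positions"],2))
to([.6173,.0878,.055],R.from_matrix(np.array([[np.cos(a),np.sin(a),0],[np.sin(a),-np.cos(a),0],[0,0,-1]])))
E
```

```text
t: 15.57
position: [0.617, 0.0864, 0.1466]
ee_rot: [0.0, 0.977, 0.211, -0.0]
contact_force: [0.3, 0.9, 0.2]
opening: 0.0302
grasp_force: 0.0
t: 15.98
position: [0.6173, 0.0877, 0.1466]
ee_rot: [0.0, 0.872, 0.489, 0.0]
contact_force: [0.1, 0.3, -0.1]
opening: 0.03
grasp_force: 0.0
t: 16.4
position: [0.6173, 0.0878, 0.1466]
ee_rot: [0.0, 0.69, 0.723, 0.0]
contact_force: [-0.2, 0.7, 0.6]
opening: 0.0297
grasp_force: 0.0
t: 16.82
position: [0.6173, 0.0878, 0.1466]
ee_rot: [0.0, 0.448, 0.894, 0.0]
contact_force: [0.9, -0.2, -0.3]
opening: 0.0299
grasp_force: 0.0
t: 17.23
position: [0.6173, 0.0877, 0.1466]
ee_rot: [0.0, 0.166, 0.986, 0.0]
contact_force: [-0.2, -0.1, 0.9]
opening: 0.03
grasp_force: 0.0
t: 17.4
position: [0.6173, 0.0878, 0.1466]
ee_rot: [0.0, 0.17, 0.985, 0.0]
contact_force: [0.8, -1.2, 0.8]
opening: 0.0298
grasp_force: 0.0
wrist 0.076 712 c [616.1  88.4] wh [ 9.5 30. ] long axis -19.4 z 0.08022068051730717
wrist 0.055 589 c [616.4  88.3] wh [25.3 25.4] long axis -63.8 z 0.05866562091790417
scene 0.076 70 c [620.3  87. ] wh [10.  29.3] long axis -20.0 z 0.08101519252355877
scene 0.055 76 c [622.6  87.8] wh [20.2 24.3] long axis -67.4 z 0.06016343591349005
top 0.076 29 c [612.6  86.4] wh [ 9.7 20. ] long axis -11.3 z 0.07925750332510617
top 0.055 35 c [617.2  83.8] wh [25.6 21.9] long axis 15.1 z 0.05802140231561137
[0.6172 0.0877 0.1465] [[-0.942, 0.336, -0.0], [0.336, 0.942, -0.0], [0.0, -0.0, -1.0]]
[ 0.05  0.58  1.44 -0.    1.12 -1.18]
shift [-0.      0.0001  0.0915] rotv [-0.     -0.     -0.0036]
```

View pics/k_wrist.png

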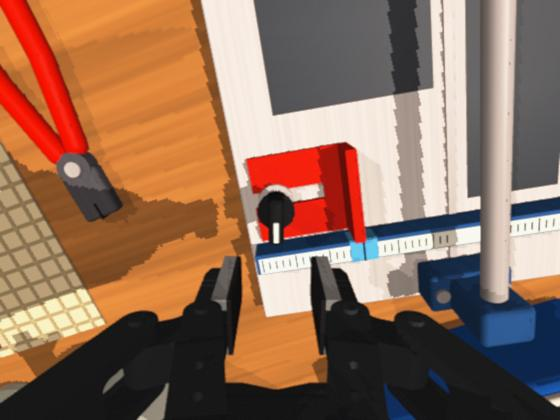

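Seen from the other side, the knob at (276,210) is centred between the fingers and the stop is still at the line. I'll descend and grip.

```bash
python3 -m crank '0 0 .03 0 0 0;0 0 .06 0 0 0;0 0 .08 0 0 0;0 0 .0905 0 0 0;0 0 .0905 0 0 0'; python3 -m crank '0 0 0 0 0 0;0 0 0 0 0 0;0 0 0 0 0 0;0 0 0 0 0 0' 0; python3 -m crank '0 0 0 0 0 .06;0 0 0 0 0 .12;0 0 0 0 0 .18;0 0 0 0 0 .24;0 0 0 0 0 .3'; python3 -c "
from h import *;print(read_state()['moment'])"
```

```text
t: 17.97
position: [0.616, 0.0877, 0.054]
ee_rot: [-0.002, 0.169, 0.986, -0.0]
contact_force: [-0.1, -0.2, 0.2]
opening: 0.0296
grasp_force: 0.0
t: 18.3
position: [0.618, 0.0876, 0.0573]
ee_rot: [0.001, 0.169, 0.986, 0.0]
contact_force: [-0.6, -3.3, 5.3]
opening: 0.0089
grasp_force: 60.7
t: 18.72
position: [0.6179, 0.0876, 0.0574]
ee_rot: [0.001, 0.315, 0.949, 0.0]
contact_force: [-1.8, -4.0, 8.2]
opening: 0.0089
grasp_force: 60.9
[-0.58268555  0.28254964  0.16276294]
```

```bash
python3 -m crank '0 0 0 0 0 .08;0 0 0 0 0 .16;0 0 0 0 0 .24;0 0 0 0 0 .32;0 0 0 0 0 .4'; python3 -m crank '0 0 0 0 0 .08;0 0 0 0 0 .16;0 0 0 0 0 .24;0 0 0 0 0 .32;0 0 0 0 0 .4';python3 -m crank '0 0 0 0 0 .05;0 0 0 0 0 .1;0 0 0 0 0 .15;0 0 0 0 0 .18;0 0 0 0 0 .18'; python3 -c "
from h import *;print(read_state()['moment'],tcp()[1].as_matrix().round(3).tolist(),np.round(read_state()['joint_positions'],2))"
```

```text
t: 19.13
position: [0.6179, 0.0875, 0.0573]
ee_rot: [0.001, 0.498, 0.867, 0.0]
contact_force: [-2.8, -3.5, 7.1]
opening: 0.0086
grasp_force: 61.0
t: 19.55
position: [0.6178, 0.0874, 0.0573]
ee_rot: [0.001, 0.66, 0.751, 0.0]
contact_force: [-2.6, -4.5, 8.4]
opening: 0.0088
grasp_force: 61.1
t: 19.97
position: [0.6177, 0.0874, 0.0573]
ee_rot: [0.001, 0.725, 0.689, 0.0]
contact_force: [-3.0, -5.4, 8.0]
opening: 0.0088
grasp_force: 61.1
[-0.88836228  0.46419173  0.10137554] [[0.05, 0.999, 0.002], [0.999, -0.05, -0.0], [-0.0, 0.002, -1.0]] [ 0.05  0.69  1.51 -0.    0.93  0.1 ]
```

```bash
python3 -m crank '0 0 0 0 0 0;0 0 0 0 0 0;0 0 0 0 0 0;0 0 0 0 0 0' .03; python3 -m crank '0 0 -.02 0 0 0;0 0 -.05 0 0 0;0 0 -.09 0 0 0;0 0 -.12 0 0 0;0 0 -.15 0 0 0';python3 -m crank '0 0 0 0 0 .12;0 0 0 0 0 .24;0 0 0 0 0 .36;0 0 0 0 0 .48;0 0 0 0 0 .6'; python3 -m crank '0 0 0 0 0 .12;0 0 0 0 0 .24;0 0 0 0 0 .36;0 0 0 0 0 .48;0 0 0 0 0 .6'; python3 -m crank '0 0 0 0 0 .12;0 0 0 0 0 .24;0 0 0 0 0 .36;0 0 0 0 0 .48;0 0 0 0 0 .49'; python3 -m crank '-.02 -.04 .02 0 0 0;-.02 -.05 .02 0 0 0;-.02 -.05 .02 0 0 0;-.02 -.05 .02 0 0 0'; python3 knob.py; python3 fence.py f.png
python3 - <<'E'
from fence import *
p,r=tcp();i,d,m=cap("wrist","f.png")
cv2.imwrite('pics/f2.png',cv2.resize(i[90:300,180:460],None,fx=2.8,fy=2.8,interpolation=cv2.INTER_CUBIC))
E
```

```text
t: 20.3
position: [0.6174, 0.0879, 0.0562]
ee_rot: [0.0, 0.724, 0.69, 0.0]
contact_force: [-0.2, 0.2, 0.3]
opening: 0.0302
grasp_force: 0.0
t: 20.72
position: [0.6172, 0.0878, 0.208]
ee_rot: [0.0, 0.724, 0.69, 0.0]
contact_force: [0.3, -1.2, 0.0]
opening: 0.03
grasp_force: 0.0
t: 21.13
position: [0.6172, 0.0879, 0.2061]
ee_rot: [-0.0, 0.897, 0.443, 0.0]
contact_force: [-0.3, 0.6, 0.8]
opening: 0.0301
grasp_force: 0.0
t: 21.55
position: [0.6172, 0.0879, 0.206]
ee_rot: [-0.0, 0.987, 0.158, -0.0]
contact_force: [-0.1, -0.2, -0.1]
opening: 0.03
grasp_force: 0.0
t: 21.97
position: [0.6172, 0.0879, 0.206]
ee_rot: [-0.0, 0.996, -0.087, -0.0]
contact_force: [0.1, 0.2, -0.6]
opening: 0.0298
grasp_force: 0.0
t: 22.3
position: [0.6056, 0.1411, 0.1858]
ee_rot: [0.0, 0.997, -0.081, -0.0]
contact_force: [-0.7, 0.2, 1.0]
opening: 0.0298
grasp_force: 0.0
wrist 0.076 588 c [617.2  87.9] wh [29.8 10.3] long axis 87.0 z 0.08044309860547373
wrist 0.055 430 c [617.9  88. ] wh [24.5 24.9] long axis -47.4 z 0.05919082051628968
scene 0.076 78 c [620.8  86.1] wh [28.2 13.1] long axis 83.8 z 0.08124937764925394
scene 0.055 89 c [627.1  87.7] wh [27.9 12.3] long axis 89.6 z 0.0611614605925318
top 0.076 46 c [616.8  85.9] wh [10.4 28.3] long axis -90.0 z 0.07968385314157783
top 0.055 35 c [610.7  83. ] wh [11.1 27. ] long axis -74.7 z 0.060227167594203435
[0.6062 0.1398 0.1864] [[0.986, -0.165, 0.001], [-0.165, -0.986, -0.0], [0.001, -0.0, -1.0]]
edge 0 slope -0.0084 x at y=0 0.0564 302 rows 118.0
edge 1 slope -0.0089 x at y=0 0.0549 302 rows 120.0
blob [219 100  46  22 299] [255.  111.3]
blob [266 100  14  23 296] [272.  110.9]
blob [ 42 105  84  14 215] [ 81.8 116.5]
```

View pics/f2.png

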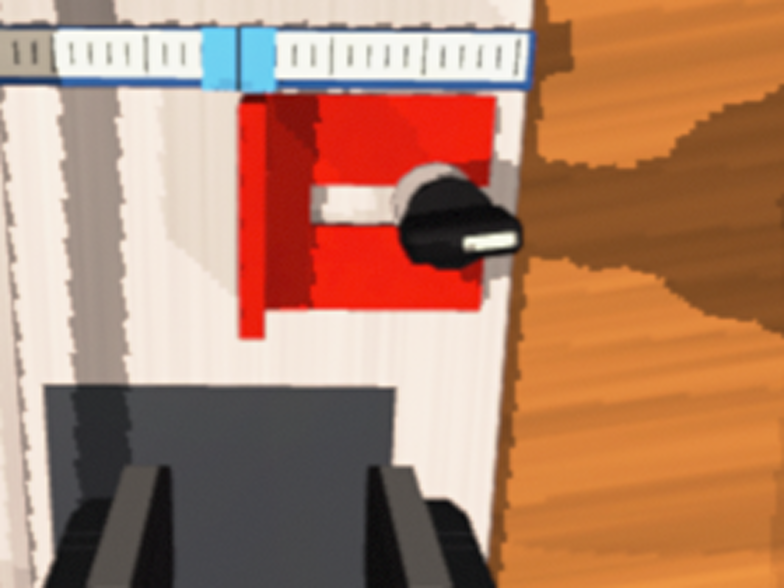

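The stop is square to the fence with its face edge at the pencil line (crop 240,60 to 240,335). It sits under the washer, and the knob wing is turned about 1.45 rad. Nothing is touching the arm, so I'm handing in.

```bash
python3 -c "
from rig import hand_in; print(hand_in())"
```

```text
the job is handed in; nothing more can be done
None
```

The red stop is standing on the cutter bed, square beside the back fence with its face on the pencil line, and clamped with the knob at about 1.45 rad; the job was handed in at about 23 s on the robot's clock, and no verdict came back.

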